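Tighten the fixture's thumbscrew with fingertip strokes

TASK

Secure the opened phone in the repair fixture: push the wings of the orange thumbscrew round clockwise (seen from above) with the fingertips, stroke after stroke, until the screw is fully tight against its stop and its pad presses on the phone. Only push the wings, never take them between the fingers, and leave the phone lying in its place and the loose tools and parts around as they are. Finish clear of everything.

Things in the scene. Friction and masses are not known exactly. Their poses are not given: they have to be found in the camera images.
- fixture: Aluminium phone-repair fixture, fixed. Origin on the vertical screw axis, at worktop level. Base plate x -70 to +52, y -95 to +95, 12 mm thick. Upright back plate x +32 to +44, y -45 to +45, up to z 106 mm. An arm 30 mm wide, top at z 58, runs from it to x -31 mm and carries the screw. The wings can be reached from the -x side and both flanks.
- lip_front (a point): Middle of the front edge of a lip on top of the back plate: on the fixture's x axis, 24 mm from the screw axis, z 101 mm. The lip is 90 mm wide (fixture y), z 97 to 106 mm, with bit ends up to z 113 behind its edge. It hangs over the far edge of the wings' circle and keeps fingers from passing between screw and plate.
- thumbscrew (a joint): Angle of the orange thumbscrew in rad: 0 fully loose, grows clockwise seen from above, 10 is the hard stop (fully tight). Starts between 0 and 2.5. It sinks 1 mm per rad, needs about 0.03 N m to turn, and stays where it is left.
- wing_centre (a point): On the screw axis at mid-height of the wings, turns and sinks with the screw: z 84 mm when loose, 74 when tight. z axis up, x axis along the wings: two upright round lugs, 5 mm thick (y), reaching 27 mm from the axis each way along x and 10 mm above and below this point. Hub 16 mm in diameter, top 8 mm above this point.
- pad: Black rubber pad, a disc 18 mm in diameter and 6 mm thick under the screw; origin at the centre of its underside. It sinks with the screw without turning, meets the phone at a screw angle of about 7.5 rad and is then pushed up 1 mm per rad against a spring of 1.5 N/mm.
- phone: Opened phone, 157 x 74 x 8 mm, lying loose on the fixture's base (its underside at z 12 mm) between two 4 mm high rails, with its length along the fixture's y axis and its middle about 20 mm to the -x side of the screw axis. Origin at the centre of its underside, x along its length.
- screwdriver_red: Loose bystander lying on the worktop: red-handled screwdriver, 12 x 144 x 12 mm, length along y. Origin at the centre of its underside.
- screwdriver_blue: Loose bystander lying on the worktop: blue-handled screwdriver, 12 x 134 x 12 mm, length along y. Origin at the centre of its underside.
- screwdriver_yellow: Loose bystander lying on the worktop: yellow-handled screwdriver, 12 x 130 x 12 mm, length along y. Origin at the centre of its underside.
- adaptor: Loose bystander lying on the worktop: beige plug adaptor, 47 x 80 x 41 mm. Origin at the centre of its underside.
- spool: Loose bystander lying on the worktop: solder spool with blue flanges, 60 x 82 x 40 mm. Origin at the centre of its underside.

How it is judged:
At the end, for the whole second after the job is handed in: The thumbscrew stands within 0.6 rad of its stop at 10 rad, the pad presses on the phone with more than 1 N, and the phone lies still within 10 mm of where it began (value of joint thumbscrew above 9.4 rad and contact force between pad and phone above 1 N and distance of phone from where it was at the start of the episode below 0.01 m and linear speed of phone below 0.02 m/s); the robot touches nothing.
It fails at once if a wing or the whole thumbscrew is taken between the fingers (the TCP comes within 4 mm of the plane of the wings, between the wing tips, with the fingertips 7 mm or more below the tops of the wings) (y of the grasp point in the frame of wing_centre between -0.004 and 0.004 m and x of the grasp point in the frame of wing_centre between -0.03 and 0.03 m and z of the grasp point in the frame of wing_centre between -0.03 and 0.022 m).
It fails at once if the phone is lifted or pushed more than 15 mm from its place (distance of phone from where it was at the start of the episode above 0.015 m).
It fails at once if a loose bystander is moved more than 20 mm (distance of any of screwdriver_red, screwdriver_blue, screwdriver_yellow, adaptor, spool from where it was at the start of the episode above 0.02 m).
It also fails if it takes over 72 s, if anything falls off the work surface, if the arm or the gripper's body presses on something with over 40 N, if the wrist force passes 120 N, or if a joint passes its speed limit or range.

ROBOT

A 7-joint arm with a two-finger parallel gripper is mounted at the origin on a cart in front of the work surface, level with it; the furniture and walls round the work are solid. World frame = base frame: x ahead of the robot, y to its left, z up, the work surface at z = 0. Lengths are in m, angles in rad, forces in N, time in s.
With the tool pointing down it reaches from about 0.4 to 0.85 m from the base axis. Payload 10.4 kg.
Tool frame: the origin (TCP) lies between the finger pads, 19 mm behind the fingertips; this is the grasp point; z points along the fingers, y is the line along which they close (so a half turn about z gives the same grasp; the last joint's range is limited). The gripper opens to 85 mm and grips with 20 to 120 N. Pads are 22 mm wide; open, the fingers measure 114 mm over their backs; the gripper's body (76 mm by 85 mm) begins 54 mm behind the grasp point. The pads swing forward as they close: fully open they stand 13 mm farther back than shut.
Start: joints at [1.193, 0.332, -0.065, 1.46, 0.022, 1.35, -0.088], TCP at [0.217, -0.586, 0.25] pointing down, gripper open.
Joint ranges: [-2.6, 2.6], [-0.5, 2.12], [-1.47, 1.34], [0.16, 2.42], [-1.27, 4.41], [0.06, 2.06], [-2.6, 2.6]. Speed limits (rad/s): [2.22, 2.22, 2.79, 2.79, 3.14, 3.14, 3.14].

INTERFACE

Orientations are given as a unit quaternion [x, y, z, w].
In Python, from workcell import get_obs, camera, camera_params, hand_in gives the robot as it stands.
- The arm moves only by the tool carry_out, never from a script. Its argument "commands" is a list that holds one entry, the list of rows, each a list of 6 numbers: the shift along the tool's x, y, z in units of 40 mm (1.0 is 40 mm), then the turn, a rotation vector about the tool's x, y, z in units of 6 degrees (1.0 is 6 degrees). In form: [[[x, y, z, ax, ay, az], ...]]. A call has 1 to 20 rows; each row shifts and turns the commanded pose from where the row before left it, along the tool's axes as they then stand; what a row does not reach is not made up. A row lasts 1/12 s, in which the tool goes at most 41.7 mm and 7.16 degrees, less where a joint would pass 70% of its speed; a pose out of reach is approached as far as the arm can. A call is refused whole if a number of a shift passes 1 or a number of a turn 1, either way. A call with a gripper value outside its range is refused whole. "hand" is the closure, from -1 (fully open) to 1 (shut), set as the call begins (left out, the last holds). The fingers move at their own pace and stop on an object; "force" is the grip in N (left out, the last holds). Time passes only in rows, so rows that do not move let the fingers close. It gives the time, the measured TCP pose, the force, the opening and the grip force at its end, in the units of the state.
- get_obs(): the state, without advancing time (a new reading comes with each control period).
- camera(name): name is "side" or "top" or "wrist"; returns the picture (400x640x3 uint8, red, green, blue); there is no depth.
- camera_params(name): a dict with "mtx" (3x3 intrinsics, pixels), "R" (3x3) and "t" (3): a world point X has camera coordinates R X + t. Camera axes: x right, y down, z forward; pixel columns grow to the right and rows downward; lengths in m; the calibration is good to about 2 mm. A picture is of the moment at which its call begins: read the wrist's pose just before it. camera_params takes no time and is no camera call; for the wrist camera it gives the pose at the moment of the call.
- hand_in(): hands the job in; it is judged then, once.
The state is a dict: "clock": time; "joint_pos": joint angles; "joint_velocities": joint speeds; "tau": joint torques, N m; "position": TCP position; "ee_rot": TCP orientation; "ft_force": force on the tool from outside, world axes, zero at the start; "torque": the same for the moment, N m; "grip_width": opening from 0.0 (shut) to 1.0 (fully open); "grasp_force": force on a finger pad.
Only numpy, scipy, OpenCV 4.12 (cv2) and the standard library are available. Lean on these libraries where they do the work, as an engineer would, in place of code of your own. Each camera call takes 0.05 s, during which the arm holds its last target. There are 200 camera calls.

## Working session

There is one attempt and no reset: what is moved stays moved. The work goes in short steps, Python scripts to look and compute and a tool call to move; the robot and the scene stay as the last step left them, time stands still between calls to the robot, and variables do not carry over. Pictures are saved under pics/ and viewed, at most 10 in all, crops included, and the job is handed in when it is done.

Besides the shell and the picture viewer there is one more tool, called after ">>>" as name(argument=value, ...) on one line, values as JSON. carry_out: Moves the arm, as the interface text tells. Its arguments: {"type":"object","properties":{"commands":{"type":"array"},"hand":{"type":"number"},"force":{"type":"number"}},"required":["commands"]}

```bash
mkdir -p pics; python3 - <<'E'
from workcell import *
import cv2,numpy as np
o=get_obs();print(o)
ims=[]
for n in("side","top"):
    im=camera(n)[:,:,::-1];cv2.imwrite(f"pics/{n}0.png",im)
    p=camera_params(n);print(n,p)
    hsv=cv2.cvtColor(np.ascontiguousarray(im),cv2.COLOR_BGR2HSV)
E
```

```text
{'clock': 0.0, 'joint_pos': array([ 1.19341513,  0.33287476, -0.06472221,  1.46097692,  0.02160143,
        1.34989143, -0.0884949 ]), 'joint_velocities': array([-1.42870743e-03,  2.78220715e-05, -1.51962837e-03,  1.92538099e-04,
        5.91547451e-04,  1.02355117e-03, -1.74756428e-04]), 'tau': array([-1.01534356e-04, -6.25447297e+01,  4.89435357e-02, -3.91612816e+01,
        1.61904161e-02,  9.91244480e-03, -4.53459734e-05]), 'position': array([ 0.21699715, -0.58573403,  0.24919717]), 'ee_rot': array([ 9.84302993e-01,  1.76485376e-01, -1.59101416e-04, -7.09730602e-04]), 'ft_force': array([-0.53248233,  0.4730719 ,  0.35478208]), 'torque': array([-0.01669313,  0.01820444,  0.03237377]), 'grasp_force': 0.0, 'grip_width': 0.9987490848031431}
side {'mtx': array([[368.84417811,   0.        , 320.51361919],
       [  0.        , 368.84417811, 195.15675797],
       [  0.        ,   0.        ,   1.        ]]), 'R': array([[ 0.98632315, -0.16342682, -0.02140814],
       [-0.10932404, -0.55146538, -0.82700314],
       [ 0.12334865,  0.81803277, -0.56178955]]), 't': array([-0.52141397,  0.08184723,  1.00777791])}
top {'mtx': array([[423.75188756,   0.        , 313.26538267],
       [  0.        , 423.75188756, 197.34700935],
       [  0.        ,   0.        ,   1.        ]]), 'R': array([[ 0.00883601, -0.99963389, -0.02557361],
       [-0.98945045, -0.00504199, -0.14478395],
       [ 0.14460201,  0.02658313, -0.98913275]]), 't': array([-0.11160285,  0.48705236,  1.01992677])}
```

View pics/top0.png

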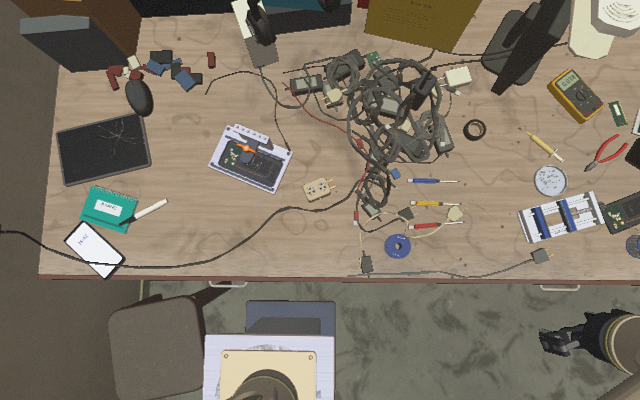

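View pics/side0.png

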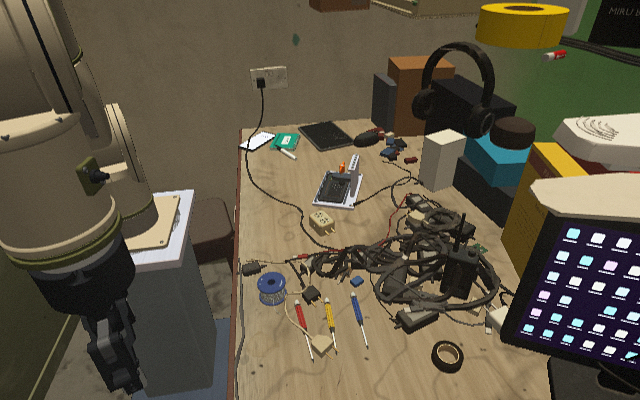

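The top view shows the fixture at about (250,158), with its back plate to the upper right and the orange screw at (244,148). The side view has the screw at (342,168).

```bash
cat > h.py <<'E'
from workcell import *
import cv2,numpy as np
def ray(n,u,v,P=None):
    P=P or camera_params(n);d=P["R"].T@np.linalg.inv(P["mtx"])@np.array([u,v,1.]);return -P["R"].T@P["t"],d
def onz(n,u,v,z,P=None):
    c,d=ray(n,u,v,P);return c+d*(z-c[2])/d[2]
def proj(n,X,P=None):
    P=P or camera_params(n);q=P["mtx"]@(P["R"]@np.asarray(X)+P["t"]);return q[:2]/q[2]
def orange(im): # bgr
    h=cv2.cvtColor(np.ascontiguousarray(im),cv2.COLOR_BGR2HSV);return cv2.inRange(h,(5,160,120),(18,255,255))
E
python3 - <<'E'
from h import *
for n,(a,b,c,d) in dict(top=(195,115,305,205),side=(300,140,380,220)).items():
    im=cv2.imread(f"pics/{n}0.png");m=orange(im)[b:d,a:c]
    N,l,s,cc=cv2.connectedComponentsWithStats(m)
    for i in range(1,N):
        if s[i,4]>3:
            print(n,s[i],cc[i]+[a,b],cv2.minAreaRect(np.argwhere(l==i)[:,::-1].astype(np.float32)))
            if n=="top":print(onz(n,*(cc[i]+[a,b]),.083))
    if n=="top":cv2.imwrite("pics/topc.png",cv2.resize(im[b:d,a:c],None,fx=7,fy=6.6,interpolation=cv2.INTER_CUBIC))
    else: cs=cv2.imwrite("pics/sidec.png",cv2.resize(im[b:d,a:c],None,fx=7,fy=7,interpolation=cv2.INTER_CUBIC))
E
```

```text
top [42 28 20 11 58] [246.05172414 147.89655172] ((51.16215896606445, 32.97296905517578), (20.692079544067383, 5.812382221221924), 35.53767776489258)
[0.60084914 0.05436823 0.083     ]
side [39 21  6 11 32] [341.9375 166.25  ] ((41.5, 26.0), (10.0, 5.0), 90.0)
```

View pics/topc.png

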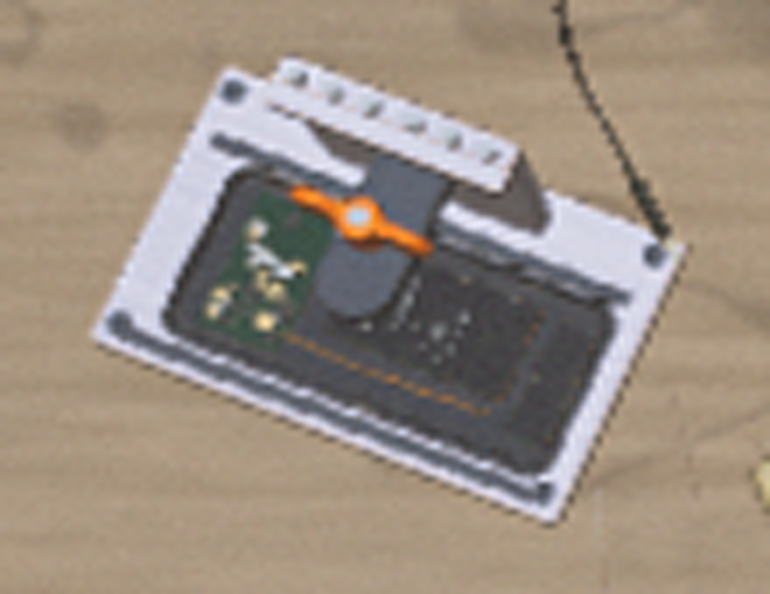

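```bash
python3 - <<'E'
from h import *
f=lambda u,v,z:onz("top",u/7+195,v/6.6+115,z)
c=[f(*p,.012) for p in((93,340),(230,70),(685,245),(555,522))]
print(np.round(c,4))
ex=(c[1]-c[0]+c[2]-c[3]);ey=(c[0]-c[3]+c[1]-c[2]);print(np.hypot(*(c[1]-c[0])[:2]),np.hypot(*(c[0]-c[3])[:2]))
a1=np.arctan2(ex[1],ex[0]);a2=np.arctan2(-ey[0],ey[1]);print("yaw deg",np.degrees([a1,a2]))
yaw=(a1+2*a2)/3;R=np.array([[np.cos(yaw),-np.sin(yaw)],[np.sin(yaw),np.cos(yaw)]])
o=np.mean(c,0)[:2]-R@[-.009,0];print("origin from base",o)
# lip corners z .106 (front edge ends)
print("hub",f(358,214,.0905))
w=[f(*p,.086) for p in((292,192),(432,247))];print(w, "mid",(w[0]+w[1])/2)
d=(w[0]-w[1])[:2];print("wing dir deg rel world",np.degrees(np.arctan2(d[1],d[0])),np.hypot(*d))
im=cv2.imread("pics/side0.png");m=orange(im)[140:220,300:380];ys,xs=np.nonzero(m)
print(m.sum()//255,ys.min()+140,ys.max()+140,xs.min()+300,xs.max()+300)
for z in(.064,.074,.084,.094,.104):print(z,proj("side",[*o,z]),proj("top",[*o,z]))
E
```

```text
[[ 0.5702  0.1644  0.012 ]
 [ 0.6797  0.1178  0.012 ]
 [ 0.6088 -0.0538  0.012 ]
 [ 0.4989 -0.0082  0.012 ]]
0.11909007902101272 0.18671760803067106
yaw deg [-22.81797654 -22.43858757]
origin from base [0.59772271 0.05159618]
hub [0.60001306 0.05274668 0.0905    ]
[array([0.609467  , 0.07678412, 0.086     ]), array([0.5888858 , 0.02763382, 0.086     ])] mid [0.5991764  0.05220897 0.086     ]
wing dir deg rel world 67.27898512484789 0.05328542820119803
32 161 171 339 344
0.064 [340.29302026 173.15686152] [248.53755568 151.13835377]
0.074 [340.32273538 170.22383742] [247.81393281 150.10350211]
0.084 [340.35276063 167.26020102] [247.07633905 149.0486707 ]
0.094 [340.3831009  164.26547056] [246.32436585 147.97327528]
0.104 [340.41376119 161.2391541 ] [245.55758858 146.87670858]
```

View pics/sidec.png

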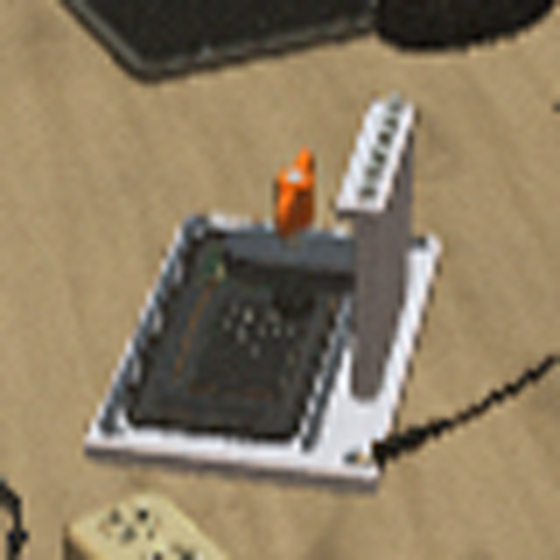

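The side crop shows the screw upright at about (342,166), well clear of the lip. The fixture yaw is about -22.5° and its origin is near (0.5985, 0.052). The wings lie along fixture y. The plan is to shut the fingers, align the tool x axis with fixture x, and push with the closed fingertips.

>>> carry_out(commands=[[[0,0,0,0,0,0.9],[0,0,0,0,0,0.9],[0,0,0,0,0,0.9],[0,0,0,0,0,0.9],[0,0,0,0,0,0.9],[0,0,0,0,0,0.9],[0,0,0,0,0,0.9],[0,0,0,0,0,0.84],[0,0,0,0,0,0]]], hand=1, force=40)

```text
clock: 0.85
position: [0.2171, -0.5859, 0.2496]
ee_rot: [0.98, -0.197, -0.0, -0.0]
ft_force: [-0.2, -0.4, 0.5]
grip_width: 0.003
grasp_force: 0.0
```

>>> carry_out(commands=[[[0.085,-0.94,0,0,0,0],[0.085,-0.94,0,0,0,0],[0.085,-0.94,0,0,0,0],[0.085,-0.94,0,0,0,0],[0.085,-0.94,0,0,0,0],[0.085,-0.94,0,0,0,0],[0.085,-0.94,0,0,0,0],[0.085,-0.94,0,0,0,0],[0.085,-0.94,0,0,0,0],[0.085,-0.94,0,0,0,0],[0.085,-0.94,0,0,0,0],[0.085,-0.94,0,0,0,0],[0.085,-0.94,0,0,0,0],[0.085,-0.94,0,0,0,0],[0.085,-0.94,0,0,0,0],[0.085,-0.94,0,0,0,0],[0.085,-0.94,0,0,0,0],[0.085,-0.94,0,0,0,0],[0.085,-0.94,0,0,0,0],[0,0,0,0,0,0]]])

```text
clock: 2.52
position: [0.5515, 0.0571, 0.2497]
ee_rot: [0.982, -0.189, -0.0, -0.002]
ft_force: [-0.7, 1.1, 0.5]
grip_width: -0.004
grasp_force: 0.0
```

```bash
cat >> h.py <<'E'
YAW=np.radians(-22.5);O=np.array([.5985,.052])
RF=np.array([[np.cos(YAW),-np.sin(YAW)],[np.sin(YAW),np.cos(YAW)]])
def fix(p): return RF.T@(np.asarray(p)[:2]-O)*1000
def st():
    o=get_obs();q=o["ee_rot"];print(o["clock"],"fix mm",fix(o["position"]).round(1),"z",round(o["position"][2]*1000,1),"yaw",round(np.degrees(2*np.arctan2(q[1],q[0])),2),"F",(RF.T@o["ft_force"][:2]).round(1),o["ft_force"][2].round(1))
E
python3 - <<'E'
from h import *
st()
P=camera_params("wrist");im=camera("wrist")[:,:,::-1].copy();cv2.imwrite("pics/w1.png",im)
m=orange(im);N,l,s,cc=cv2.connectedComponentsWithStats(m)
for i in range(1,N):
    if s[i,4]>40:print(s[i],cc[i].round(1),cv2.minAreaRect(np.argwhere(l==i)[:,::-1].astype(np.float32)))
for z in(.074,.084,.094):print(z,proj("wrist",[*O,z],P))
st()
E
```

```text
2.5167 fix mm [-45.4 -13.3] z 249.7 yaw -21.83 F [-1.1  0.8] 0.5
[278 134  52  15 254] [303.9 141.2] ((303.5, 141.0), (14.0, 51.0), 90.0)
0.074 [307.79163727 138.71441886]
0.084 [307.38381342 139.45099055]
0.094 [306.94748377 140.23904666]
2.5667 fix mm [-44.7 -16.8] z 249.6 yaw -21.96 F [-0.8 -1.1] -0.0
```

View pics/w1.png

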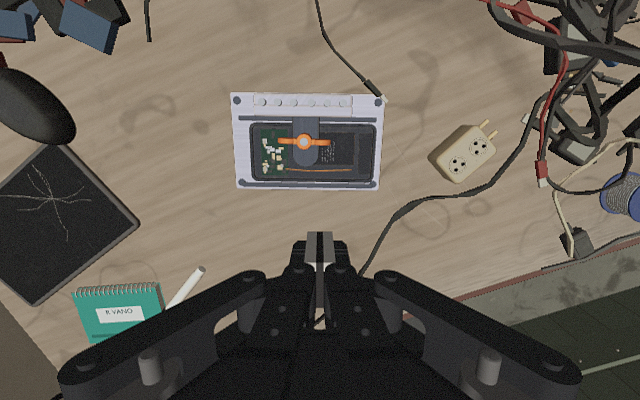

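The settled wrist view is nearly square to the fixture. The hub is at (304,142), the wings are level, and the closed fingertips span columns 306–332 at row 232.

```bash
python3 - <<'E'
from h import *
o=get_obs();P=camera_params("wrist");im=camera("wrist")[:,:,::-1].copy()
m=orange(im);N,l,s,cc=cv2.connectedComponentsWithStats(m)
i=1+np.argmax(s[1:,4]);print(s[i],cc[i]);print("pos",onz("wrist",*cc[i],.088,P)[:2],"fix",fix(onz("wrist",*cc[i],.088,P)))
u0,v0=s[i][:2];u1,v1=s[i][:2]+s[i][2:4]
for u in(u0,u1):print(fix(onz("wrist",u,cc[i][1],.083,P)))
for uv in((231,92.5),(381,93.5),(237,190),(380.5,191)): print("corner",fix(onz("wrist",*uv,.012,P)))
q=o["ee_rot"];a=2*np.arctan2(q[1],q[0]);tx=np.array([np.cos(a),np.sin(a),0]);ty=np.array([np.sin(a),-np.cos(a),0])
T=o["position"]-[0,0,.019]
for dx,dy in((.011,0),(-.011,0),(.011,.01),(.011,-.01),(.011,.0145)):print(dx,dy,proj("wrist",T+tx*dx+ty*dy,P).round(1))
st()
E
```

```text
[274 134  53  16 251] [299.92031873 141.79681275]
pos [0.59848681 0.05566596] fix [-1.415085    3.38186327]
[-2.11146654 30.08623015]
[ -1.55410769 -23.83409921]
corner [49.98186152 91.27525233]
corner [ 50.7258793 -90.1318034]
corner [-71.73244933  92.50028256]
corner [-71.14275179 -98.03523062]
0.011 0 [320.  224.9]
-0.011 0 [319.9 261.2]
0.011 0.01 [338.4 224.9]
0.011 -0.01 [301.6 224.9]
0.011 0.0145 [346.7 224.9]
2.6167 fix mm [-44.  -19.5] z 249.5 yaw -22.17 F [-0.4 -0.5] -0.7
```

>>> carry_out(commands=[[[0,0,0,0,0,0],[0,0,0,0,0,0],[0,0,0,0,0,0],[0,0,0,0,0,0],[0,0,0,0,0,0],[0,0,0,0,0,0]]])

```text
clock: 3.12
position: [0.5503, 0.0488, 0.2501]
ee_rot: [0.981, -0.195, 0.0, 0.0]
ft_force: [-0.8, 0.1, -0.3]
grip_width: 0.002
grasp_force: 0.0
```

```bash
python3 - <<'E'
from h import *
st()
o=get_obs();P=camera_params("wrist");im=camera("wrist")[:,:,::-1].copy();cv2.imwrite("pics/w2.png",im)
m=orange(im);N,l,s,cc=cv2.connectedComponentsWithStats(m)
i=1+np.argmax(s[1:,4]);print(s[i],cc[i]);print("pos",onz("wrist",*cc[i],.088,P)[:2],"fix",fix(onz("wrist",*cc[i],.088,P)))
u0,v0=s[i][:2];u1,v1=s[i][:2]+s[i][2:4]
for u in(u0,u1):print(fix(onz("wrist",u,cc[i][1],.083,P)))
# base plate mask corners
h=cv2.cvtColor(im,cv2.COLOR_BGR2HSV);w=cv2.inRange(h,(100,0,170),(150,60,255))
c=max(cv2.findContours(w[:260],0,2)[0],key=cv2.contourArea);b=cv2.boxPoints(cv2.minAreaRect(c));print(b.round(1))
f=np.array([fix(onz("wrist",*p,.012,P)) for p in b]);print(f.round(1),f.mean(0)+[9,0])
st()
E
```

```text
3.1167 fix mm [-43.3 -21.5] z 250.1 yaw -22.53 F [-0.8 -0.2] -0.3
[269 136  52  16 243] [295.11111111 143.8600823 ]
pos [0.59816845 0.05523692] fix [-1.54502736  2.86364305]
[-1.99455436 29.94349681]
[ -1.98955211 -23.1717956 ]
[[222.  96.]
 [375.  96.]
 [375. 190.]
 [222. 190.]]
[[ 49.   96.6]
 [ 49.1 -89.3]
 [-68.9 -95.7]
 [-68.8 107.6]] [-0.89881243  4.82499441]
3.1667 fix mm [-43.3 -21.4] z 250.1 yaw -22.53 F [ 0.1 -0.4] 0.6
```

>>> carry_out(commands=[[[0.13,-0.53,0,0,0,0],[0.13,-0.53,0,0,0,0],[0,0,0.6,0,0,0],[0,0,0.6,0,0,0],[0,0,0.6,0,0,0],[0,0,0.6,0,0,0],[0,0,0.6,0,0,0],[0,0,0.4,0,0,0],[0,0,0.4,0,0,0],[0,0,0.25,0,0,0],[0,0,0,0,0,0],[0,0,0,0,0,0],[0,0,0,0,0,0],[0,0,0,0,0,0]]])

```text
clock: 4.33
position: [0.5769, 0.0845, 0.0892]
ee_rot: [0.981, -0.195, 0.001, -0.0]
ft_force: [-0.4, 0.0, 0.9]
grip_width: 0.005
grasp_force: 0.0
```

```bash
sed -i 's/O=np.array(.*/O=np.array([.5985,.054])/' h.py; python3 -c "
from h import *
st()
P=camera_params('wrist');im=camera('wrist')[:,:,::-1].copy();cv2.imwrite('pics/w3.png',im)
m=orange(im);N,l,s,cc=cv2.connectedComponentsWithStats(m);i=1+np.argmax(s[1:,4]);print(s[i],cc[i])
for z in(.079,.083,.087):print(z,fix(onz('wrist',s[i][0],cc[i][1],z,P)),fix(onz('wrist',s[i][0]+s[i][2],cc[i][1],z,P)))
"
```

```text
4.3333 fix mm [-31.6  19.9] z 89.2 yaw -22.52 F [-0.4 -0.1] 0.9
[ 302  183  112   33 1105] [359.49230769 200.32669683]
0.079 [-4.05407435 28.88521722] [ -4.03281555 -26.9723046 ]
0.083 [-2.87638688 28.63375948] [ -2.85575995 -25.56353108]
0.087 [-1.69869942 28.38230174] [ -1.67870435 -24.15475756]
```

View pics/w3.png

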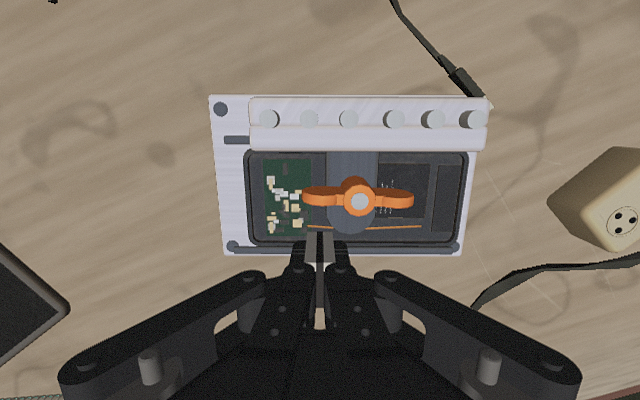

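The fingertips sit at columns 306–332, in front of the left wing (302–345), with the hub at (360,201). I'll push +x now.

>>> carry_out(commands=[[[0.1,0,0,0,0,0],[0.1,0,0,0,0,0],[0.1,0,0,0,0,0],[0.1,0,0,0,0,0],[0.1,0,0,0,0,0],[0.1,0,0,0,0,0],[0.1,0,0,0,0,0],[0.1,0,0,0,0,0],[0.1,0,0,0,0,0],[0.06,0,0,0,0,0],[0,0,0,0,0,0],[0,0,0,0,0,0],[0,0,0,0,0,0]]])

```text
clock: 5.47
position: [0.6112, 0.073, 0.0873]
ee_rot: [0.981, -0.194, -0.001, -0.002]
ft_force: [0.0, 9.6, -5.9]
grip_width: -0.002
grasp_force: 4.5
```

```bash
python3 -c "
from h import *
st()
P=camera_params('wrist');im=camera('wrist')[:,:,::-1].copy();cv2.imwrite('pics/w4.png',im)
"
```

```text
5.4667 fix mm [ 4.5 22.4] z 87.3 yaw -22.36 F [-3.6  8.9] -5.9
```

View pics/w4.png

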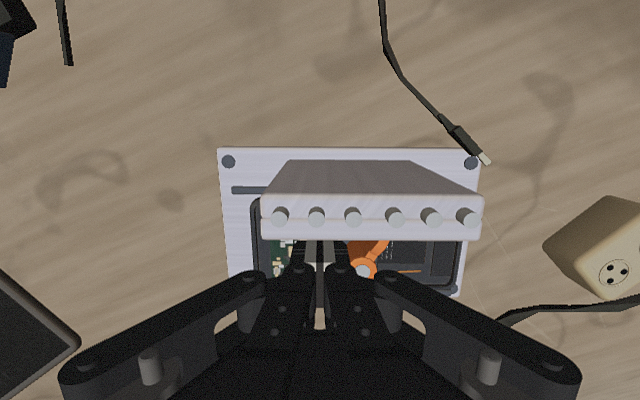

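```bash
python3 - <<'E'
from h import *
P=camera_params("wrist");im=cv2.imread("pics/w4.png");m=orange(im);ys,xs=np.nonzero(m);print(xs.min(),xs.max(),ys.min(),ys.max())
for y in range(236,284,3):print(y,"".join("#" if m[y,x] else "." for x in range(330,410,2)))
for X in ((0,0,91),(0,0,81),(-13,23,81),(13,-23,81),(13,-23,91),(27,0,81),(20,15,81),(-23,-14,81),(11,-23,81)):
    w=RF@(np.array(X[:2])/1000)+O;print(X,proj("wrist",[*w,X[2]/1000],P).round())
t=camera("top")[:,:,::-1].copy();cv2.imwrite("pics/t4.png",t);m=orange(t)
for y in range(138,160):print(y,"".join("#" if m[y,x] else "." for x in range(230,265)))
s=camera("side")[:,:,::-1].copy();cv2.imwrite("pics/s4.png",s);m=orange(s)
for y in range(155,178):print(y,"".join("#" if m[y,x] else "." for x in range(325,360)))
st()
E
```

```text
350 412 241 278
236 ........................................
239 ........................................
242 ........................######..........
245 .......................######...........
248 .....................#######............
251 ...................########.............
254 ..................#######...............
257 .............##########.................
260 ...........#...########.................
263 ..........#############.................
266 ............#......####.................
269 ....................####................
272 .....................###................
275 ....................##..................
278 ....................##..................
281 ........................................
(0, 0, 91) [366. 272.]
(0, 0, 81) [363. 262.]
(-13, 23, 81) [319. 284.]
(13, -23, 81) [410. 239.]
(13, -23, 91) [417. 248.]
(27, 0, 81) [366. 213.]
(20, 15, 81) [335. 226.]
(-23, -14, 81) [387. 301.]
(11, -23, 81) [410. 243.]
138 ...................................
139 ...................................
140 ...................................
141 ..............
[... 1024 characters left out ...]
2 ...................................
163 ...........###.....................
164 ..........#.###....................
165 .............###..##...............
166 ...............#..##.#.............
167 ...............########............
168 ......................#............
169 ...................................
170 ...................................
171 ...................................
172 ...................................
173 ...................................
174 ...................................
175 ...................................
176 ...................................
177 ...................................
5.6167 fix mm [ 4.5 22.4] z 87.3 yaw -22.36 F [-2.8 10.3] -5.5
```

The wing now lies at about -40°/140°. The +y force and 2.5 mm drift suggest the thicker part of the finger rubbed the hub and turned it clockwise. I'll use a squarer path farther from the hub, and reset behind the next wing.

>>> carry_out(commands=[[[0,-0.1,0,0,0,0],[0,0,-0.45,0,0,0],[0,0,-0.45,0,0,0],[0,0,0,0,0,0],[-0.33,0.57,0,0,0,0],[-0.33,0.57,0,0,0,0],[0,0,0,0,0,0],[0,0,0,0,0,0],[0,0,0,0,0,0]]])

```text
clock: 6.37
position: [0.5719, 0.0413, 0.1242]
ee_rot: [0.981, -0.195, 0.0, -0.0]
ft_force: [-0.6, -0.5, -0.5]
grip_width: 0.002
grasp_force: 0.0
```

```bash
cat >> h.py <<'E'
def look(k):
    st();P=camera_params('wrist');im=camera('wrist')[:,:,::-1].copy();cv2.imwrite(f'pics/{k}.png',im);m=orange(im)
    ys,xs=np.nonzero(m)
    for X in ((0,0,88),(0,27,80),(0,-27,80),(-27,0,80),(27,0,80)):
        w=RF@(np.array(X[:2])/1000)+O;print(X,proj("wrist",[*w,X[2]/1000],P).round(),end=" ")
    print()
    for y in range(ys.min(),ys.max()+1,3):print(y,"".join("#" if m[y,x] else "." for x in range(xs.min(),xs.max()+1,2)))
    print("cols from",xs.min(),"to",xs.max())
E
python3 -c "
from h import *
look('w5')"
```

```text
6.3667 fix mm [-19.8 -21.9] z 124.2 yaw -22.52 F [-0.4 -0.7] -0.5
(0, 0, 88) [283. 201.] (0, 27, 80) [241. 197.] (0, -27, 80) [328. 197.] (-27, 0, 80) [286. 237.] (27, 0, 80) [283. 153.] 
167 ..................####...................
170 .................#####...................
173 ................#####....................
176 ...................#.....................
179 ...............###.......................
182 ..............##.#.......................
185 .............#####.......................
188 ...............##........................
191 .......#.....#...........................
194 .....##.......##.........................
197 .....#.#.....####........................
200 .....##.......###........................
203 .....##.......#.#........................
206 .....###......###........................
209 ......###...####.........................
212 ......########...........................
215 .....#.##................................
218 ....#####................................
221 ...#####.................................
224 ..##..#..................................
227 ..####...................................
230 .####....................................
233 #####....................................
236 ...#.....................................
cols from 259 to 340
```

>>> carry_out(commands=[[[-0.04,0,0.47,0,0,0],[0,0,0.47,0,0,0],[0,0,0,0,0,0],[0,-0.13,0,0,0,0],[0,-0.13,0,0,0,0],[0,-0.13,0,0,0,0],[0,-0.13,0,0,0,0],[0,-0.13,0,0,0,0],[0,-0.13,0,0,0,0],[0,-0.13,0,0,0,0],[0,-0.13,0,0,0,0],[0,-0.13,0,0,0,0],[0,0,0,0,0,0]]])

```text
clock: 7.5
position: [0.5882, 0.0869, 0.0866]
ee_rot: [0.981, -0.194, 0.0, -0.001]
ft_force: [-0.7, 0.5, 0.4]
grip_width: -0.0
grasp_force: 0.0
```

```bash
python3 -c "
from h import *
look('w6')"
```

```text
7.5 fix mm [-22.1  26.4] z 86.6 yaw -22.43 F [-0.8  0.2] 0.4
(0, 0, 88) [377. 219.] (0, 27, 80) [319. 213.] (0, -27, 80) [429. 213.] (-27, 0, 80) [371. 262.] (27, 0, 80) [377. 158.] 
192 ........................................................
195 ....................................................#...
198 ..................................................###...
201 ................................................######..
204 .........................#.##...............##.#######..
207 .......................#.....#.##....###############....
210 .....................#....########################......
213 ....................#...##....#####.###########.........
216 ...................##.##........#########...............
219 ...................####.........####....................
222 ................#####.#.........####....................
225 ..............##########........###.....................
228 ...........############.#.....####......................
231 .#....####.#######....##########........................
234 .########..####...........#.............................
237 ..##########............................................
240 ......#.##..................................###.........
cols from 318 to 429
```

Wing at about 111°, as predicted. Next I sweep in +x.

>>> carry_out(commands=[[[0.1,0,0,0,0,0],[0.1,0,0,0,0,0],[0.1,0,0,0,0,0],[0.1,0,0,0,0,0],[0.1,0,0,0,0,0],[0.1,0,0,0,0,0],[0.1,0,0,0,0,0],[0.05,0,0,0,0,0],[0,0,0,0,0,0],[0,0,0,0,0,0]]])

```text
clock: 8.38
position: [0.616, 0.0734, 0.0866]
ee_rot: [0.981, -0.195, 0.001, -0.0]
ft_force: [0.2, 0.4, -0.2]
grip_width: 0.001
grasp_force: 0.2
```

```bash
python3 -c "
from h import *
look('w7')"
```

```text
8.3833 fix mm [ 8.8 24.6] z 86.6 yaw -22.53 F [0.  0.5] -0.2
(0, 0, 88) [370. 278.] (0, 27, 80) [315. 269.] (0, -27, 80) [419. 269.] (-27, 0, 80) [365. 313.] (27, 0, 80) [370. 220.] 
251 ######................................
254 .######...............................
257 ..######..............................
260 ..######..............................
263 ...########...........................
266 ...##..#..####........................
269 ....###########.......................
272 ....##......###.......................
275 ......................................
cols from 348 to 422
```

>>> carry_out(commands=[[[0,0,-0.47,0,0,0],[0,0,-0.47,0,0,0],[0,0,0,0,0,0],[-0.03,0.64,0,0,0,0],[-0.03,0.64,0,0,0,0],[0,0,0,0,0,0],[0,0,0,0,0,0],[0,0,0.47,0,0,0],[0,0,0.47,0,0,0],[0,0,0,0,0,0],[-0.1,0,0,0,0,0],[-0.1,0,0,0,0,0],[-0.1,0,0,0,0,0],[-0.1,0,0,0,0,0],[-0.1,0,0,0,0,0],[-0.1,0,0,0,0,0],[-0.1,0,0,0,0,0],[0,0,0,0,0,0]]])

```text
clock: 9.93
position: [0.5672, 0.0385, 0.0866]
ee_rot: [0.981, -0.195, 0.0, 0.0]
ft_force: [-0.6, 0.5, 0.6]
grip_width: 0.001
grasp_force: 0.0
```

```bash
python3 -c "
from h import *
look('w8')"
```

```text
9.9333 fix mm [-23.  -26.3] z 86.6 yaw -22.48 F [-0.8  0.2] 0.6
(0, 0, 88) [263. 217.] (0, 27, 80) [211. 211.] (0, -27, 80) [321. 211.] (-27, 0, 80) [269. 261.] (27, 0, 80) [263. 156.] 
175 #####.........................................................
178 ######........................................................
181 .#.#..#.......................................................
184 ..##..........................................................
187 ..##..........................................................
190 ...######.....................................................
193 ....######....................................................
196 .....#####.#..................................................
199 .......#....#.................................................
202 .......##.####.#..............................................
205 ........####......#...........................................
208 .......#....##.....#..........................................
211 ......##.#......#.#.#.........................................
214 ......##..........#.##.................
[... 349 characters left out ...]
.........
232 ...............#.#.##.........................................
235 ................######........................................
238 .................#####.................................#.#####
241 .................######.......................................
244 ..................#####.......................................
247 ..................#.##.#......................................
250 ...................##.###.....................................
253 ....................######....................................
256 .....................######...................................
259 .......................###....................................
cols from 233 to 355
```

>>> carry_out(commands=[[[0.02,-0.13,0,0,0,0],[0,-0.13,0,0,0,0],[0,-0.13,0,0,0,0],[0,-0.13,0,0,0,0],[0,-0.13,0,0,0,0],[0,-0.13,0,0,0,0],[0,-0.13,0,0,0,0],[0,-0.13,0,0,0,0],[0,-0.13,0,0,0,0],[0,-0.1,0,0,0,0],[0,0,0,0,0,0],[0.1,0,0,0,0,0],[0.1,0,0,0,0,0],[0.1,0,0,0,0,0],[0,0,0,0,0,0]]])

```text
clock: 11.23
position: [0.5999, 0.0795, 0.0864]
ee_rot: [0.981, -0.196, 0.0, -0.0]
ft_force: [-0.7, 1.0, -1.3]
grip_width: 0.001
grasp_force: 0.4
```

```bash
python3 -c "
from h import *
look('w9')"
```

```text
11.2333 fix mm [-8.5 24.1] z 86.4 yaw -22.56 F [-1.1  0.7] -1.3
(0, 0, 88) [371. 246.] (0, 27, 80) [314. 239.] (0, -27, 80) [421. 239.] (-27, 0, 80) [365. 286.] (27, 0, 80) [371. 187.] 
222 .#....................................................
225 .##...................................................
228 #####.................................................
231 .########.............##...#.##.......................
234 ..#######...#######..#..#########.....................
237 ....#################.#.#....#####....................
240 ........#############.#........####...................
243 ..............#.####.##........#######................
246 ...................####........###########............
249 ....................###........#################.##...
252 .....................####....###.....##############...
255 ........................######..........##########....
cols from 312 to 419
```

>>> carry_out(commands=[[[0.1,0,0,0,0,0],[0.1,0,0,0,0,0],[0.1,0,0,0,0,0],[0.1,0,0,0,0,0],[0.03,0,0,0,0,0],[0,0,0,0,0,0],[0,0,0,0,0,0]]])

```text
clock: 11.87
position: [0.6155, 0.0733, 0.0866]
ee_rot: [0.981, -0.195, 0.001, -0.0]
ft_force: [0.2, 1.4, -0.5]
grip_width: 0.003
grasp_force: 0.4
```

```bash
python3 -c "
from h import *
look('w10')"
```

```text
11.8667 fix mm [ 8.3 24.3] z 86.6 yaw -22.52 F [-0.4  1.3] -0.5
(0, 0, 88) [369. 277.] (0, 27, 80) [315. 268.] (0, -27, 80) [418. 268.] (-27, 0, 80) [364. 313.] (27, 0, 80) [369. 220.] 
250 ######...............................
253 .######..............................
256 ..#####..............................
259 ..########...........................
262 ...##...#.###........................
265 ..#.###########......................
268 ....#......####......................
271 ............###......................
274 .....................................
277 ............#........................
cols from 348 to 421
```

>>> carry_out(commands=[[[0,0,-0.45,0,0,0],[0,0,-0.45,0,0,0],[0,0,0,0,0,0],[-0.03,0.64,0,0,0,0],[-0.03,0.64,0,0,0,0],[0,0,0,0,0,0],[0,0,0,0,0,0],[0,0,0.47,0,0,0],[0,0,0.47,0,0,0],[0,0,0,0,0,0],[-0.1,0,0,0,0,0],[-0.1,0,0,0,0,0],[-0.1,0,0,0,0,0],[-0.1,0,0,0,0,0],[-0.1,0,0,0,0,0],[-0.1,0,0,0,0,0],[-0.08,0,0,0,0,0],[0,0,0,0,0,0]]])

```text
clock: 13.42
position: [0.5675, 0.0378, 0.085]
ee_rot: [0.981, -0.195, 0.0, 0.0]
ft_force: [-0.3, 0.4, 0.3]
grip_width: 0.003
grasp_force: 0.0
```

```bash
python3 -c "
from h import *
look('w11')"
```

```text
13.4167 fix mm [-22.5 -26.8] z 85.0 yaw -22.49 F [-0.4  0.3] 0.3
(0, 0, 88) [262. 219.] (0, 27, 80) [209. 213.] (0, -27, 80) [320. 213.] (-27, 0, 80) [268. 263.] (27, 0, 80) [262. 158.] 
177 ##............................................................
180 .##..#........................................................
183 .##.###.......................................................
186 ..##...#......................................................
189 ...######.....................................................
192 ....######....................................................
195 .....######...................................................
198 ......##..##..................................................
201 .......##..####...............................................
204 .........##......#............................................
207 .......#......................................................
210 ......###.#....##..##.........................................
213 ......#.#........#..#.........................................
216 ......#.#.........#..#................
[... 283 characters left out ...]
.........
231 .............#.######.........................................
234 .................#####........................................
237 .................#####........................................
240 .................##.##.................................##.....
243 ..................##.##.......................................
246 ..................#####.......................................
249 ...................#.##.......................................
252 ....................###.#.....................................
255 .....................######...................................
258 ......................####....................................
cols from 233 to 356
```

>>> carry_out(commands=[[[0.02,-0.13,0,0,0,0],[0,-0.13,0,0,0,0],[0,-0.13,0,0,0,0],[0,-0.1,0,0,0,0],[0,0,0,0,0,0]]])

```text
clock: 13.88
position: [0.5766, 0.0564, 0.0846]
ee_rot: [0.981, -0.195, -0.0, -0.0]
ft_force: [-0.9, -0.8, -0.5]
grip_width: -0.002
grasp_force: 0.5
```

>>> carry_out(commands=[[[0,-0.1,0,0,0,0],[0,-0.1,0,0,0,0],[0,0,0,0,0,0]]])

```text
clock: 14.13
position: [0.5785, 0.0593, 0.0842]
ee_rot: [0.981, -0.196, -0.001, 0.003]
ft_force: [-7.2, -12.4, 4.0]
grip_width: -0.001
grasp_force: 6.3
```

>>> carry_out(commands=[[[0,-0.1,0,0,0,0],[0,-0.1,0,0,0,0],[0,0,0,0,0,0]]])

```text
clock: 14.38
position: [0.5798, 0.0615, 0.0836]
ee_rot: [0.98, -0.198, -0.003, 0.007]
ft_force: [-18.6, -27.8, 13.3]
grip_width: 0.003
grasp_force: 15.3
```

Resistance climbs steeply, which suggests the stop. I'll check the wing angle and that nothing else is jammed.

```bash
python3 -c "
from h import *
look('w12')
im=cv2.imread('pics/w12.png');cv2.imwrite('pics/w12c.png',cv2.resize(im[130:300,210:450],None,fx=3,fy=3))"
```

```text
14.3833 fix mm [-20.2  -0.3] z 83.6 yaw -22.89 F [ -6.5 -32.8] 13.3
(0, 0, 88) [319. 225.] (0, 27, 80) [263. 220.] (0, -27, 80) [375. 218.] (-27, 0, 80) [319. 269.] (27, 0, 80) [319. 163.] 
184 .............................###.........................
187 ...........................#######.......................
190 .............................####........................
193 .........................#..####.........................
196 ........................#######..........................
199 .......................#######...........................
202 .......................#####.............................
205 .....................##.###..............................
208 ..............###....#####...............................
211 ............###....#.####................................
214 ...........##..##..######................................
217 ...........#.##.......####...............................
220 ..........####.........###...............................
223 ...........###.........###...............................
226 ...........###........####...............................
229 ...........####......####................................
232 ...........#.##########..................................
235 ..........###..#######...................................
238 .........#######.........................................
241 ..........####...........................................
244 ........######....................#.#..##................
247 .......#.####............................................
250 ......######.............................................
253 .....#...................................................
256 ...###...................................................
259 ....##...................................................
cols from 279 to 391
```

View pics/w12c.png

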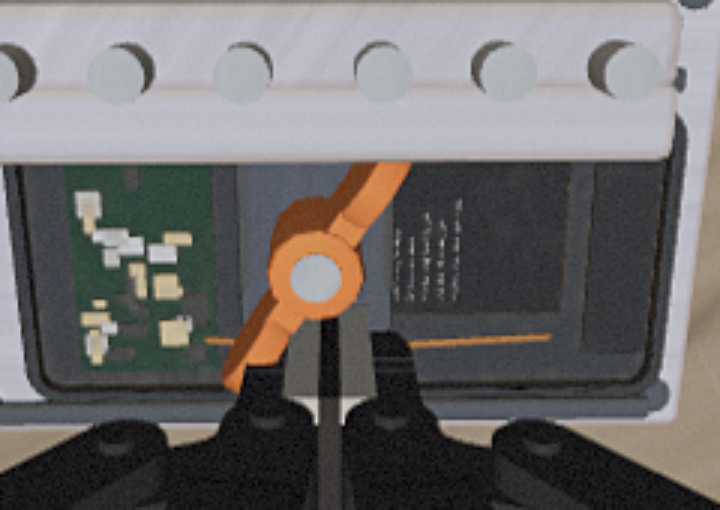

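The wing rests against the left side of the fingers, with the hub at (319,222) free. Earlier strokes passed this spot without force, so this is the stop. I'll back off, lift clear and check.

>>> carry_out(commands=[[[0,0.2,0,0,0,0],[-0.1,0.3,0,0,0,0],[0,0.2,0,0,0,0],[0,0,-0.8,0,0,0],[0,0,-0.8,0,0,0],[0,0,-0.8,0,0,0],[-0.8,0,-0.4,0,0,0],[0,0,0,0,0,0],[0,0,0,0,0,0],[0,0,0,0,0,0],[0,0,0,0,0,0],[0,0,0,0,0,0]]])

```text
clock: 15.43
position: [0.5385, 0.0577, 0.1959]
ee_rot: [0.981, -0.195, -0.001, -0.0]
ft_force: [-0.1, -0.7, 0.4]
grip_width: -0.002
grasp_force: 0.0
```

```bash
python3 -c "
from h import *
look('w13')
P=camera_params('wrist')
im=cv2.imread('pics/w13.png');m=orange(im)
# wing span vs. height: tips by PCA -> height giving 54 mm length
ys,xs=np.nonzero(m[:230]);p=np.c_[xs,ys].astype(float);c=p.mean(0);d=np.linalg.svd(p-c,full_matrices=False)[2][0];t=(p-c)@d
a,b=c+d*t.min(),c+d*t.max();print(a,b)
for z in (.07,.075,.08,.085):
    A,B=fix(onz('wrist',*a,z,P)),fix(onz('wrist',*b,z,P));print(z,A.round(1),B.round(1),np.hypot(*(A-B)).round(1),np.degrees(np.arctan2(*(A-B)[::-1])).round(1))
t=cv2.imread('pics/top0.png');n=camera('top')[:,:,::-1];print('top diff around fixture/tools',[(int((cv2.absdiff(t,np.ascontiguousarray(n))[b:d,a:c].max(2)>60).sum())) for a,b,c,d in((300,170,340,205),(400,170,470,235),(380,230,415,262))])
cv2.imwrite('pics/t13.png',n)
"
```

```text
15.4333 fix mm [-56.9 -19.6] z 195.9 yaw -22.53 F [ 0.2 -0.7] 0.4
(0, 0, 88) [295. 131.] (0, 27, 80) [263. 130.] (0, -27, 80) [328. 130.] (-27, 0, 80) [297. 163.] (27, 0, 80) [295.  96.] 
103 ................#....
106 ...............###...
109 ..............###....
112 ..............##.....
115 ............#..#.....
118 ...........####......
121 ............##.......
124 ......#....#.........
127 ......#...#.#........
130 ....#......#.........
133 ....#......##........
136 .....##...#.#........
139 .......####..........
142 ....##...............
145 ...###...............
148 ..#..................
151 .#.#.................
154 ####.................
157 .##..................
160 .....................
163 .....................
166 .....................
cols from 277 to 318
[310.32884808 103.18568207] [276.88403556 162.41737002]
0.07 [ 21.8 -11.8] [-28.5  18.5] 58.7 -31.1
0.075 [ 21.5 -12. ] [-27.7  17.7] 57.5 -31.1
0.08 [ 21.3 -12.1] [-26.9  17. ] 56.3 -31.1
0.085 [ 21.1 -12.2] [-26.1  16.2] 55.1 -31.1
top diff around fixture/tools [0, 0, 0]
```

View pics/w13.png

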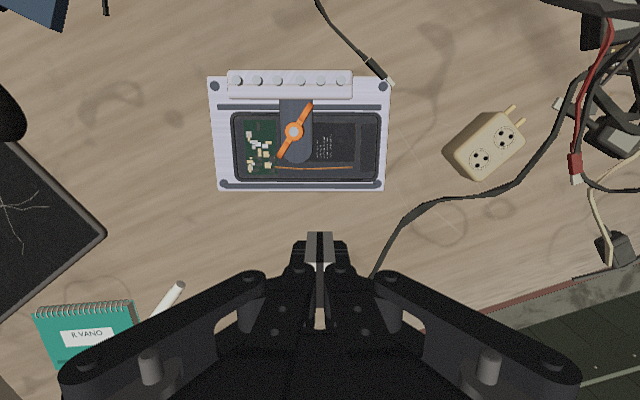

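The phone and tools are in place and the wing stands at 149°. One more push, 4 mm higher and farther from the hub, will confirm it's the stop and not a jam.

>>> carry_out(commands=[[[0.82,0,0,0,0,0],[0,0,0.9,0,0,0],[0,0,0.9,0,0,0],[0,0,0.45,0,0,0],[0,0,0.45,0,0,0],[0,0,0,0,0,0],[0,-0.1,0,0,0,0],[0,-0.1,0,0,0,0],[0,-0.1,0,0,0,0],[0,-0.1,0,0,0,0],[0,0,0,0,0,0],[0,0,0,0,0,0]]])

```text
clock: 16.53
position: [0.5752, 0.0605, 0.0894]
ee_rot: [0.981, -0.195, 0.0, -0.0]
ft_force: [-0.2, -0.4, 0.3]
grip_width: 0.003
grasp_force: 0.0
```

>>> carry_out(commands=[[[0,-0.06,0,0,0,0],[0,-0.06,0,0,0,0],[0,0,0,0,0,0]]])

```text
clock: 16.78
position: [0.5762, 0.0625, 0.0886]
ee_rot: [0.981, -0.196, -0.001, 0.002]
ft_force: [-4.0, -7.2, 3.8]
grip_width: 0.002
grasp_force: 3.9
```

>>> carry_out(commands=[[[0,-0.06,0,0,0,0],[0,-0.06,0,0,0,0],[0,0,0,0,0,0]]])

```text
clock: 17.03
position: [0.5771, 0.064, 0.0882]
ee_rot: [0.98, -0.197, -0.002, 0.004]
ft_force: [-10.6, -16.4, 8.7]
grip_width: -0.002
grasp_force: 8.7
```

```bash
python3 -c "
from h import *
st()"
```

```text
17.0333 fix mm [-23.6   1. ] z 88.2 yaw -22.74 F [ -3.5 -19.2] 8.7
```

The screw is stiff at the same angle, and the fingers are well clear of the hub, so it is on its stop. I'll retreat and hand in.

>>> carry_out(commands=[[[0,0.2,0,0,0,0],[-0.1,0.3,0,0,0,0],[0,0.1,0,0,0,0],[0,0,-0.8,0,0,0],[0,0,-0.8,0,0,0],[0,0,-0.8,0,0,0],[-0.8,0,-0.4,0,0,0],[0,0,0,0,0,0],[0,0,0,0,0,0],[0,0,0,0,0,0],[0,0,0,0,0,0],[0,0,0,0,0,0],[0,0,0,0,0,0]]])

```text
clock: 18.12
position: [0.5361, 0.0604, 0.2]
ee_rot: [0.981, -0.195, -0.001, -0.0]
ft_force: [-0.8, 0.4, -0.1]
grip_width: -0.003
grasp_force: 0.0
```

```bash
python3 -c "
from h import *
look('w14');print(hand_in())"
```

```text
18.1167 fix mm [-60.1 -18. ] z 200.0 yaw -22.54 F [-0.9  0.1] -0.1
(0, 0, 88) [297. 126.] (0, 27, 80) [266. 126.] (0, -27, 80) [330. 126.] (-27, 0, 80) [299. 158.] (27, 0, 80) [297.  92.] 
99 ................#.......
102 ...............###......
105 ..............###.......
108 .............#.#........
111 ............#..#........
114 ...........####.........
117 .............#..........
120 ......#....#............
123 .....##.....#...........
126 ....##.....##...........
129 .....#.....##...........
132 .....##...#.#...........
135 .......####.............
138 ....##..................
141 ...###..................
144 ..#.....................
147 .##.#...................
150 ####....................
153 .##.....................
156 ........................
159 ........................
162 ........................
cols from 279 to 325
the job is handed in; nothing more can be done
None
```

The thumbscrew is pushed clockwise to its hard stop (a second push met the same stiff resistance), the phone and loose items look unmoved in the images, the arm is clear of everything, and the job was handed in at about 18 s; no verdict came back, and the pad's force on the phone was not measured.

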